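# Drop the drill plate over the jig's locating pins and strap it down

## Task

Pick the drill plate up by its bow handle, lay it on the two locating pins of the drilling jig and slide it gently along until both of its holes drop over the pins and it sits down flat on the saddle. Then swing the hold-down strap round until it lies square across the edge of the plate, and let go. Feel for the pins and never force the plate against the jig; leave the other things on the bench alone.

Things in the scene. Friction and masses are not known exactly. Their poses are not given: they have to be found in the camera images.
- drill_plate: Drill plate: flat aluminium plate 110 (x) by 216 (y) by 8 mm thick, 0.5 to 0.75 kg, loose on the bench at the start. Origin: centre of its underside, z up. Two round through locating holes, 13.2 mm diameter, at x = 0, y = 68 and -68 mm; four drill bushes 3 mm proud at x = +-30, y = +-62 mm. It is symmetric: either way round fits.
- bow_handle (a point): Centre of the bow handle on the drill plate, 40 mm above the plate's underside over its origin. The handle is a steel bar along the plate's y: 14 mm wide (x), 114 mm long, 16 mm high (z), on two 12 mm posts at y = 50 and -50 mm.
- jig: Drilling jig, bolted to the bench: steel base 180 (x) by 290 (y) by 18 mm, with a guide strip along each long side (tops at z = 28 mm). Origin: centre of its underside. A steel saddle, 108 by 212 mm, lies between the strips; four rest buttons on it, tops at z = 30 mm, are the plate's seat. Over 40 N between plate and pins, or over 80 N on the seat, spoils the job; 3 to 10 N is enough.
- pins_middle (a point): Point on the jig at x = 0, y = 0, z = 42 mm, the height of the tops of the two locating pins. They stand on the saddle at x = 0, 68 mm either way along y from the saddle's middle: 12 mm diameter, 12 mm tall, the top 1.5 mm tapered to 10 mm across. The saddle is locked with its middle 5 to 25 mm towards the jig's +y from here; where is NOT measured: find it by feel.
- seat (a point): Point on the jig at x = 0, y = 0, z = 30 mm: the height of the plate's underside when fully down. Slid along the jig's y over the pin tops with a light push down, the plate drops these 12 mm where both holes meet the pins; across (jig x) the pins lie exactly on the jig's y axis.
- strap (a joint): Angle of the hold-down strap about its upright shoulder bolt. 0: along the jig's +y, clear of the plate; 1.57 rad: along the jig's -x, square across the plate's edge; positive is anticlockwise from above. Starts between -0.9 and 0, stops at -1.2 and 1.75, about 0.05 N m of friction, stays where left. Flat bar 20 mm wide, 7 mm thick, underside at z = 39.5 mm on the jig, nose 48 mm from the bolt.
- strap_bolt (a point): On the strap's pivot axis, at x = 76, y = 0, z = 53 mm in the jig's frame: the top of the shoulder bolt's head, 19 mm across.
- strap_peg (a point): Point on the strap's upright round peg, by which it is moved: 12 mm diameter, its axis 34 mm from the bolt's axis, rising from the strap's top (z = 46.5 mm on the jig) to z = 88.5 mm. The point lies on its axis at z = 77.5 mm, a good TCP height for pinching it from above.
- spanner: A 170 mm open-ended spanner lying on the bench. A bystander: leave it where it is.
- hammer: A hammer lying on the bench. A bystander: leave it where it is.
- spray_can: An upright spray can, 58 mm across, 175 mm tall. A bystander: leave it where it is.
- tape_measure: A tape measure standing on its edge, 62 x 34 x 62 mm. A bystander: leave it where it is.
- square: An engineer's square, stock 100 mm, blade 150 mm. A bystander: leave it where it is.
- f_clamp: An F-clamp lying flat, bar 300 mm. A bystander: leave it where it is.
- tube_offcut: An offcut of square tube, 90 x 40 x 40 mm. A bystander: leave it where it is.
- bolt_tin: An open steel tin, 90 mm across, 60 mm tall. A bystander: leave it where it is.

How it is judged:
On the way:
1. the drill plate has dropped over both pins and lies flat on the saddle, the strap still clear of it (z of drill_plate in the frame of jig between 0.027 and 0.0325 m and x of drill_plate in the frame of jig between -0.003 and 0.003 m and y of drill_plate in the frame of jig between 0.001 and 0.029 m and angle between drill_plate's own z axis and vertical below 0.03 rad and angle between the y axis of drill_plate and the y axis of jig, either way round below 0.05 rad and value of joint strap below 0.6 rad), for 0.2 s.
At the end, for the whole second after the job is handed in: The drill plate lies over both pins, flat and fully down on the saddle (underside within 2.5 mm of the seat, tilt under 0.03 rad), and the strap stands square across its edge (strap angle at least 1.27 rad), everything released and at rest (z of drill_plate in the frame of jig between 0.027 and 0.0325 m and x of drill_plate in the frame of jig between -0.003 and 0.003 m and y of drill_plate in the frame of jig between 0.001 and 0.029 m and angle between drill_plate's own z axis and vertical below 0.03 rad and angle between the y axis of drill_plate and the y axis of jig, either way round below 0.05 rad and value of joint strap between 1.27 and 1.8 rad and linear speed of drill_plate below 0.01 m/s); the robot touches nothing.
It fails at once if the drill plate, not yet down, is pressed or knocked on the pins with more than 40 N (contact force between drill_plate and jig above 40 N and z of drill_plate in the frame of jig above 0.0335 m).
It fails at once if the drill plate is slammed or pressed on its seat with more than 80 N (contact force between drill_plate and jig above 80 N).
It fails at once if a bystander is moved more than 25 mm or tipped over (distance of any of spanner, hammer, spray_can, tape_measure, square, f_clamp, tube_offcut, bolt_tin from where it was at the start of the episode above 0.025 m or angle between any of spanner, hammer, spray_can, tape_measure, square, f_clamp, tube_offcut, bolt_tin's own z axis and vertical above 0.5 rad).
It also fails if it takes over 70 s, if anything falls off the work surface, if the arm or the gripper's body presses on something with over 40 N, if the wrist force passes 120 N, or if a joint passes its speed limit or range.

## Robot

A 6-joint arm with a two-finger parallel gripper is mounted at the origin on the work surface. World frame = base frame: x ahead of the robot, y to its left, z up, the work surface at z = 0. Lengths are in m, angles in rad, forces in N, time in s.
With the tool pointing down it reaches from about 0.375 to 0.9 m from the base axis. Payload 3.1 kg.
Tool frame: the origin (TCP) lies between the finger pads, 19 mm behind the fingertips; this is the grasp point; z points along the fingers, y is the line along which they close (so a half turn about z gives the same grasp; the last joint's range is limited). The gripper opens to 85 mm and grips with 20 to 120 N. Pads are 22 mm wide; open, the fingers measure 114 mm over their backs; the gripper's body (76 mm by 85 mm) begins 54 mm behind the grasp point. The pads swing forward as they close: fully open they stand 13 mm farther back than shut.
Start: joints at [-0.178, 0.527, 1.433, -0, 1.181, -0.178], TCP at [0.625, 0, 0.25] pointing down, gripper open.
Joint ranges: [-3.08, 3.08], [-0.75, 2.2], [0.22, 2.44], [-1.43, 4.57], [0, 2.65], [-2.85, 2.85]. Speed limits (rad/s): [2.79, 2.79, 3.14, 3.14, 3.14, 3.14].

## Interface

Orientations are given as a unit quaternion [x, y, z, w].
In Python, from station import readout, cams, sign_off gives the robot as it stands.
- The arm moves only by the tool send_rows, never from a script. Its argument "commands" is text: rows parted by semicolons, each of 5 numbers parted by spaces: the finger opening in mm, from 0 to 85.4, then the shift along the tool's x, y, z each as a share of 0.02 m, from -1 to 1, then the turn about the tool's z as a share of 4 degrees, from -1 to 1. In form: grip dx dy dz spin; .... A call has 1 to 20 rows; each row shifts and turns the commanded pose from where the row before left it, along the tool's axes as they then stand; what a row does not reach is not made up. A row lasts 1/12 s, in which the tool goes at most 41.7 mm and 7.16 degrees, less where a joint would pass 70% of its speed; a pose out of reach is approached as far as the arm can. A call with a number of a shift or a turn outside -1 to 1 is refused whole. A call with a gripper value outside its range is refused whole. The fingers move at their own pace and stop on an object; "grip_force" is the grip in N (left out, the last holds). Time passes only in rows, so rows that do not move let the fingers close. It gives the time, the measured TCP pose, the force, the opening and the grip force at its end, in the units of the state.
- readout.sense(): the state, without advancing time (a new reading comes with each control period).
- cams.snapshot(name): name is "scene" or "side" or "wrist"; returns a dict with "pixels" (480x640x3 uint8, red, green, blue), "intrinsics" (3x3 intrinsics, pixels), "dist" ([k1, k2, p1, p2, k3] as OpenCV has them; the pictures are not rectified), "eye" and "rotation" of the camera in the world. Camera axes: x right, y down, z forward; pixel columns grow to the right and rows downward; lengths in m; the calibration is good to about 2 mm. A picture is of the moment at which its call begins. There is no depth.
- sign_off(): hands the job in; it is judged then, once.
The state is a dict: "t": time; "q": joint angles; "qd": joint speeds; "tau": joint torques, N m; "tcp_pos": TCP position; "tool_rot": TCP orientation; "force": force on the tool from outside, world axes, zero at the start; "ft_torque": the same for the moment, N m; "finger_gap": opening from 0.0 (shut) to 1.0 (fully open); "gripper_force": force on a finger pad.
Only numpy, scipy, OpenCV 4.12 (cv2) and the standard library are available. Lean on these libraries where they do the work, as an engineer would, in place of code of your own. Each camera call takes 0.05 s, during which the arm holds its last target. There are 200 camera calls.

## Working session

There is one attempt and no reset: what is moved stays moved. The work goes in short steps, Python scripts to look and compute and a tool call to move; the robot and the scene stay as the last step left them, time stands still between calls to the robot, and variables do not carry over. Pictures are saved under pics/ and viewed, at most 10 in all, crops included, and the job is handed in when it is done.

Besides the shell and the picture viewer there is one more tool, called after ">>>" by a JSON object that holds its "fn" and its "kwargs", one argument or row to a line. send_rows: Moves the arm, as the interface text tells. Its arguments: {"type":"object","properties":{"commands":{"type":"string"},"grip_force":{"type":"number"}},"required":["commands"]}

```bash
mkdir -p pics; ls; python3 - <<'E'
from station import readout,cams
import cv2,json,numpy as np,pickle
s=readout.sense();print({k:np.round(v,3).tolist() for k,v in s.items()})
d={}
for n in("scene","side","wrist"):
    c=cams.snapshot(n);d[n]=c;cv2.imwrite(f"pics/{n}0.png",c["pixels"][:,:,::-1]);print(n,np.round(c["eye"],3),np.round(c["dist"],3),np.round(c["rotation"],3).tolist(),c["intrinsics"][0])
pickle.dump(d,open("d0.pkl","wb"))
E
```

```text
pics
{'t': 0.0, 'q': [-0.179, 0.528, 1.434, -0.0, 1.181, -0.179], 'qd': [-0.0, -0.0, -0.001, -0.001, 0.002, -0.002], 'tau': [0.0, -44.234, -17.802, -0.0, 0.008, 0.0], 'tcp_pos': [0.624, 0.0, 0.249], 'tool_rot': [0.707, 0.707, -0.001, -0.001], 'force': [-1.038, 0.81, -0.582], 'ft_torque': [0.034, 0.019, 0.026], 'gripper_force': 0.0, 'finger_gap': 1.0}
scene [ 1.256 -0.435  0.882] [-0.118  0.     0.     0.     0.   ] [0.792, 0.458, -0.194, -0.353] [462.68722055   0.         320.27966492]
side [-0.162  1.134  0.841] [-0.115  0.     0.     0.     0.   ] [-0.216, 0.84, -0.479, 0.135] [540.08392909   0.         320.59625904]
wrist [0.624 0.07  0.371] [-0.043  0.     0.     0.     0.   ] [0.99, 0.0, -0.001, 0.139] [366.59303566   0.         315.86569601]
```

View pics/scene0.png

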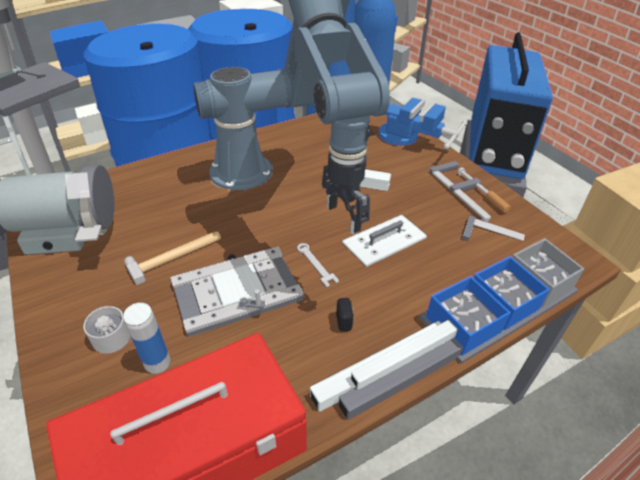

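View pics/side0.png

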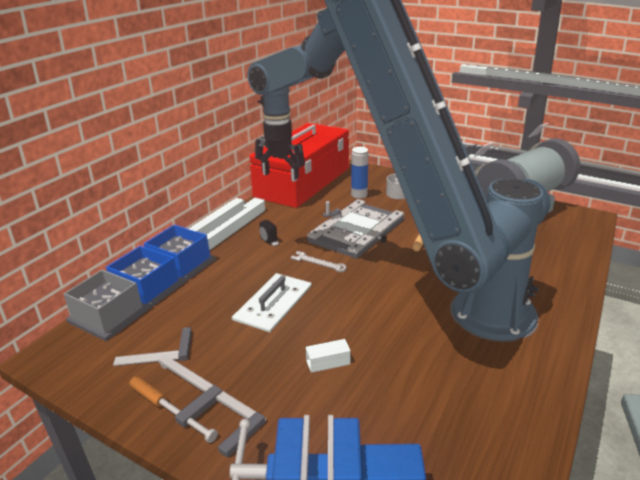

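Scene picture: plate about (385,240) with the handle at (385,233), jig about (237,290), spanner between them at (318,263). Next I zoom in on the jig and cast rays for the plate.

```bash
cat > h.py <<'E'
import cv2,numpy as np
from scipy.spatial.transform import Rotation as R
def rot(c):
    r=np.array(c["rotation"],float); return R.from_quat(r).as_matrix() if r.size==4 else r
def ray(c,uv,z):
    p=cv2.undistortPoints(np.array(uv,float).reshape(-1,1,2),c["intrinsics"],np.array(c["dist"],float)).reshape(-1,2)
    d=np.c_[p,np.ones(len(p))]@rot(c).T; e=np.array(c["eye"])
    return (e+d*((z-e[2])/d[:,2:]))[:,:2]
def proj(c,P):
    M=rot(c).T
    return cv2.projectPoints(np.array(P,float).reshape(-1,3),cv2.Rodrigues(M)[0],-M@np.array(c["eye"]),c["intrinsics"],np.array(c["dist"],float))[0].reshape(-1,2)
E
python3 - <<'E'
import pickle,cv2,numpy as np
from h import *
d=pickle.load(open("d0.pkl","rb"))
for n,(x0,y0,x1,y1) in dict(scene=(330,205,440,275),side=(225,265,320,335)).items():
    im=d[n]["pixels"][y0:y1,x0:x1].astype(int)
    m=((im.min(2)>150)&(im.max(2)-im.min(2)<45)).astype(np.uint8)
    m=cv2.morphologyEx(m,cv2.MORPH_OPEN,np.ones((2,2),np.uint8))
    c=max(cv2.findContours(m,0,1)[0],key=cv2.contourArea)
    h=cv2.convexHull(c); a=cv2.approxPolyDP(h,4,True).reshape(-1,2)+[x0,y0]
    P=ray(d[n],a,.008);print(n,a.tolist(),P.round(4).tolist(),np.linalg.norm(P-np.roll(P,1,0),axis=1).round(3),P.mean(0))
    dk=((im.max(2)<100)).astype(np.uint8)
    hc=max(cv2.findContours(dk,0,1)[0],key=cv2.contourArea)
a=d["scene"]["pixels"][240:340,160:310,::-1];b=d["side"]["pixels"][190:260,300:410,::-1]
cv2.imwrite("pics/jig.png",np.vstack([cv2.resize(a,(525,350),interpolation=2),np.pad(cv2.resize(b,(385,245),interpolation=2),((0,0),(0,140),(0,0)))]))
E
```

```text
scene [[427, 236], [369, 266], [344, 243], [400, 216]] [[0.5733, 0.3349], [0.5899, 0.121], [0.4817, 0.1113], [0.4635, 0.3218]] [0.111 0.214 0.109 0.211] [0.52711549 0.22224811]
side [[311, 284], [270, 331], [233, 319], [277, 274]] [[0.4627, 0.1186], [0.4502, 0.3333], [0.5566, 0.3392], [0.5704, 0.1212]] [0.108 0.215 0.107 0.218] [0.50995567 0.22807332]
```

View pics/jig.png

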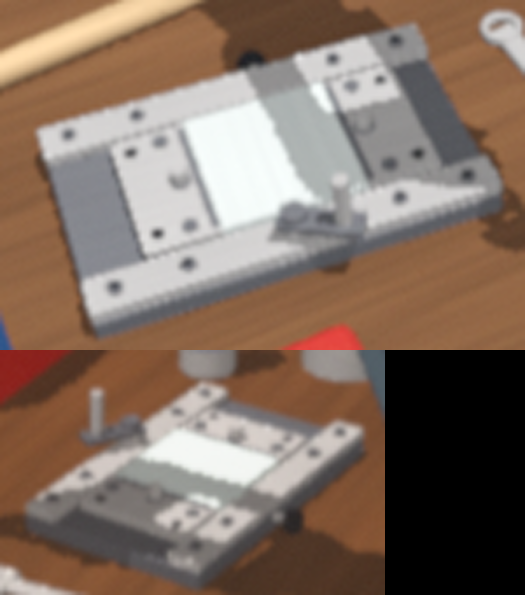

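The crops show the jig strips, the peg up at scene crop (340,185), i.e. full (257,293), and the strap bolt at about (243,303). So jig +x ≈ world +x and +y ≈ world +y. The two plate estimates differ by 17 mm in x, so I check the jig too and then take a close look with the wrist camera.

```bash
python3 - <<'E'
import pickle
from h import *
d=pickle.load(open("d0.pkl","rb"))
def rep(n,a,z):
    P=ray(d[n],a,z);print(n,P.round(4).tolist(),np.linalg.norm(P-np.roll(P,1,0),axis=1).round(3),P.mean(0).round(4))
    e=(P[3]-P[0]+P[2]-P[1]);print("yaw of y axis",np.degrees(np.arctan2(-e[0],e[1])))
s=lambda L:[(x/3.5+160,y/3.5+240) for x,y in L]
t=lambda L:[(x/3.5+300,(y-350)/3.5+190) for x,y in L]
rep("scene",s([(40,130),(82,285),(500,185),(420,25)]),.028)
rep("side",t([(360,428),(207,383),(28,505),(195,572)][:4]),.028)
print("peg top",ray(d["scene"],s([(340,180)]),.0885),ray(d["side"],t([(97,391)]),.0885))
for n in d:print(n,proj(d[n],[.624,0,.249]).round(1),d[n]["intrinsics"].round(1).tolist(),d[n]["dist"])
E
```

```text
scene [[0.3937, -0.3497], [0.5434, -0.3674], [0.6012, -0.0845], [0.4291, -0.0601]] [0.292 0.151 0.289 0.174] [ 0.4919 -0.2154]
yaw of y axis -9.257799236800722
side [[0.3884, -0.3472], [0.5566, -0.3673], [0.589, -0.0797], [0.4116, -0.0478]] [0.3   0.169 0.289 0.18 ] [ 0.4864 -0.2105]
yaw of y axis -5.409502271086337
peg top [[ 0.59319097 -0.19765774]] [[ 0.58356652 -0.19569995]]
scene [[341.6 217.2]] [[462.7, 0.0, 320.3], [0.0, 462.7, 240.3], [0.0, 0.0, 1.0]] [-0.11801286  0.          0.          0.          0.        ]
side [[279.8 174.5]] [[540.1, 0.0, 320.6], [0.0, 540.1, 240.1], [0.0, 0.0, 1.0]] [-0.11522567  0.          0.          0.          0.        ]
wrist [[316.7 328.1]] [[366.6, 0.0, 315.9], [0.0, 366.6, 238.8], [0.0, 0.0, 1.0]] [-0.04305206  0.          0.          0.          0.        ]
```

View pics/wrist0.png

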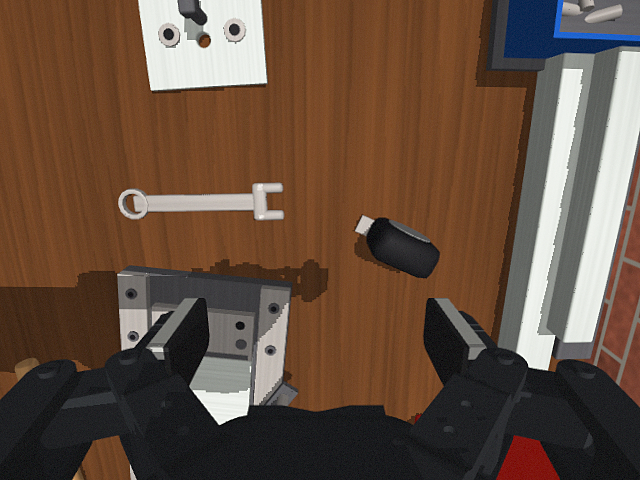

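Wrist view: lower plate end at (150-265, 80-90) with its hole at (204,41), spanner (200,203), tape (400,245), jig end at (205,275). Up in the image is world +y and right is +x. I move over the plate.

>>> {"fn": "send_rows", "kwargs": {
  "commands": "85 0.7 -0.9 -0.5 0;85 0.7 -0.9 -0.5 0;85 0.7 -0.9 -0.5 0;85 0.7 -0.9 -0.5 0;85 0.7 -0.9 -0.5 0;85 0.7 -0.9 -0.5 0;85 0 0 0 0;85 0 0 0 0;85 0 0 0 0"
}}

```text
t: 0.9
tcp_pos: [0.5174, 0.0838, 0.3099]
tool_rot: [0.707, 0.707, 0.0, 0.0]
force: [0.5, -0.4, -0.4]
finger_gap: 0.993
gripper_force: 0.0
```

```bash
cat > w.py <<'E'
import sys,pickle
from station import cams,readout
from h import *
c=cams.snapshot("wrist");s=readout.sense();n=sys.argv[1]
print(s["t"],np.round(s["tcp_pos"],4),np.round(s["tool_rot"],4))
cv2.imwrite(f"pics/{n}.png",c["pixels"][:,:,::-1]);pickle.dump(c,open(n+".pkl","wb"))
E
python3 w.py w1; python3 - <<'E'
import pickle
from h import *
c=pickle.load(open("w1.pkl","rb"));im=c["pixels"][:330].astype(int)
m=((im.min(2)>150)&(im.max(2)-im.min(2)<45)).astype(np.uint8)
m=cv2.morphologyEx(m,cv2.MORPH_CLOSE,np.ones((5,5),np.uint8))
k=[x for x in cv2.findContours(m,0,1)[0] if cv2.contourArea(x)>5000]
for x in k:
    b=cv2.boxPoints(cv2.minAreaRect(cv2.convexHull(x)));P=ray(c,b,.008);print(b.round().tolist(),P.round(4).tolist(),P.mean(0),np.linalg.norm(P-np.roll(P,1,0),axis=1))
E
```

```text
0.95 [0.5175 0.0836 0.3097] [ 7.072e-01  7.070e-01 -1.000e-04  1.000e-04]
[[260.0, 0.0], [366.0, -2.0], [369.0, 170.0], [263.0, 172.0]] [[0.4589, 0.2877], [0.5682, 0.2894], [0.5774, 0.1131], [0.456, 0.111]] [0.51513163 0.20032929] [0.17673292 0.10930525 0.17655631 0.12148965]
```

View pics/w1.png

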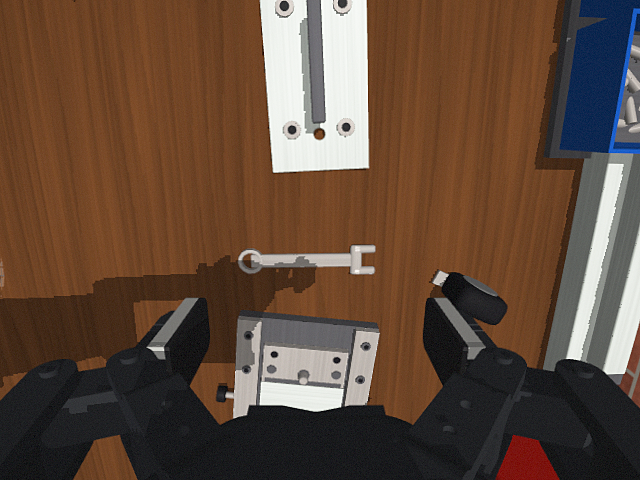

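Wrist view: four bushes at (285,7), (342,4), (292,130), (346,127); near hole (319,133); handle bar from (313,0) to (319,122). The bush centroid gives the plate centre.

```bash
python3 - <<'E'
import pickle
from h import *
c=pickle.load(open("w1.pkl","rb"))
P=ray(c,[(285,7),(342,4),(346,127.5),(292,130)],.011)
e=P[0]+P[1]-P[2]-P[3]
print(P.round(4),P.mean(0),np.linalg.norm(P-np.roll(P,1,0),axis=1).round(4),np.degrees(np.arctan2(-e[0],e[1])),ray(c,[(319,133)],.008))
print(c["eye"],ray(c,[(319,116)],.048))
E
```

```text
[[0.485  0.2801]
 [0.5434 0.2829]
 [0.55   0.1603]
 [0.4904 0.1576]] [0.51717761 0.22022932] [0.1226 0.0585 0.1228 0.0596] 2.7862649208577137 [[0.52022033 0.15438409]]
[0.51653704 0.15336171 0.43174304] [[0.51982719 0.17071284]]
```

>>> {"fn": "send_rows", "kwargs": {
  "commands": "60 0.85 0 0.9 0;60 0.85 0 0.9 0;60 0.85 0 0.9 0;60 0.85 0 0.9 0;60 0.85 0 0.9 0;60 0.85 0 0.9 0;60 0.85 0 0.9 0;60 0.85 0 0.9 0;60 0 0 0.8 -0.7;60 0 0 0.8 0;60 0 0 0.8 0;60 0 0 0.8 0;60 0 0 0.5 0;60 0 0 0 0;60 0 0 0 0"
}}

```text
t: 2.2
tcp_pos: [0.5172, 0.2196, 0.0911]
tool_rot: [0.69, 0.724, -0.001, -0.0]
force: [-0.1, -0.3, -0.3]
finger_gap: 0.701
gripper_force: 0.0
```

```bash
python3 w.py w2
```

```text
2.25 [0.5176 0.2198 0.092 ] [6.898e-01 7.240e-01 1.000e-04 0.000e+00]
```

View pics/w2.png

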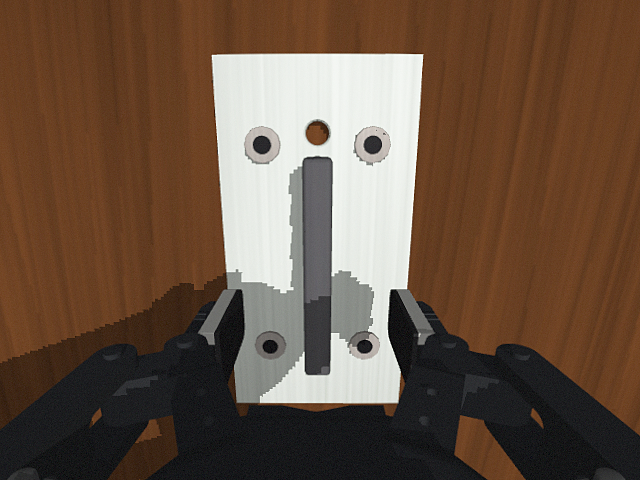

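Bushes at (262,145), (372,145), (365,346), (270,346); the handle at x≈317 is vertical and centred between the fingers.

```bash
python3 - <<'E'
import pickle
from h import *
c=pickle.load(open("w2.pkl","rb"))
P=ray(c,[(262,145),(372,145),(364.5,346),(270.5,346)],.011)
e=P[0]+P[1]-P[2]-P[3]
print(P.mean(0),np.linalg.norm(P-np.roll(P,1,0),axis=1).round(4),np.degrees(np.arctan2(-e[0],e[1])))
c=pickle.load(open("w1.pkl","rb"))
P=ray(c,[(239,317),(379,326)],.028);print(P)
E
```

```text
[0.51695904 0.22225133] [0.1224 0.0589 0.1224 0.0591] 2.9776853655210163
[[ 0.42266116 -0.0622823 ]
 [ 0.59482547 -0.07451743]]
```

>>> {"fn": "send_rows", "kwargs": {
  "commands": "60 0 0 0.9 0;60 0 0 0.9 0;60 0 0 0.75 0;60 0 0 0 0;0 0 0 0 0;0 0 0 0 0;0 0 0 0 0;0 0 0 0 0;0 0 0 0 0;0 0 0 0 0",
  "grip_force": 80
}}

```text
t: 3.08
tcp_pos: [0.5178, 0.2203, 0.0425]
tool_rot: [0.69, 0.724, 0.001, 0.001]
force: [-0.4, -0.2, 6.5]
finger_gap: 0.145
gripper_force: 80.1
```

Grip is good. The jig has to be known to about 1 mm, though, and the held plate would block the wrist camera. So I let go again, since nothing has moved, and view the jig from above.

>>> {"fn": "send_rows", "kwargs": {
  "commands": "60 0 0 0 0;60 0 0 0 0;60 0 0 0 0;60 0 0 -0.9 0;60 0 0 -0.9 0;60 0 0 -0.9 0;60 0 0 -1 0.95;60 0 0 -1 0.9;60 -1 0 -0.6 0;60 -1 0 -0.6 0;60 -1 0 -0.6 0;60 -1 0 -0.6 0;60 -1 0 -0.6 0;60 -1 0 -0.6 0;60 -1 0 -0.6 0;60 -1 0.1 -0.6 0;60 -1 0.1 -0.6 0;60 -1 0.1 -0.6 0;60 -1 0.1 -0.6 0;60 -1 0.1 -0.6 0"
}}

```text
t: 4.75
tcp_pos: [0.5073, -0.0209, 0.2794]
tool_rot: [0.735, 0.678, -0.0, -0.0]
force: [1.2, 0.7, -0.2]
finger_gap: 0.703
gripper_force: 0.0
```

>>> {"fn": "send_rows", "kwargs": {
  "commands": "60 -1 0.1 -0.6 0;60 -1 0 -0.6 0;60 -1 0 -0.6 0;60 -1 0 -0.6 0;60 -1 0 -0.6 0;60 -1 0 -0.6 0;60 -1 0 -0.6 0;60 -1 0 -0.6 0;60 -1 0 -0.6 0;60 -0.8 0 -0.2 0;60 0 0 0 0;60 0 0 0 0;60 0 0 0 0"
}}

```text
t: 5.83
tcp_pos: [0.4935, -0.2145, 0.3902]
tool_rot: [0.735, 0.678, 0.0, -0.001]
force: [0.1, 0.7, 0.0]
finger_gap: 0.702
gripper_force: 0.0
```

```bash
python3 w.py w3; python3 -c "
import cv2;a=cv2.imread('pics/w3.png')[0:400,170:470];cv2.imwrite('pics/w3c.png',cv2.resize(a,None,fx=1.5,fy=1.5,interpolation=2))"
```

```text
5.8833 [ 0.4935 -0.2142  0.3902] [ 0.7347  0.6784  0.     -0.0012]
```

View pics/w3c.png

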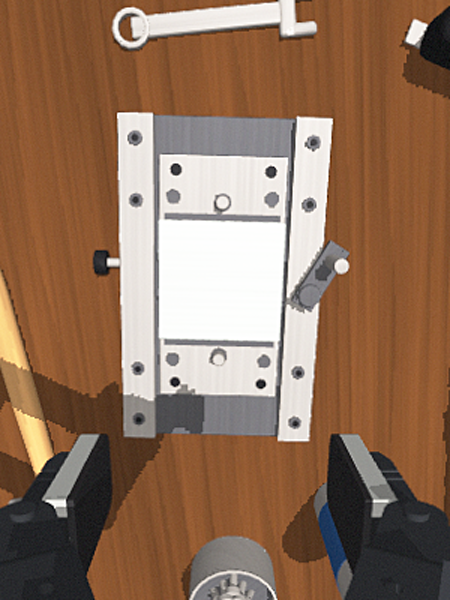

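The crop (scale 1.5, x offset 170) shows strip corners (118,113), (332,119), (308,440), (125,436), pin tops at (222,203) and (219,357), the strap bolt (310,294) and the peg top (342,266).

```bash
python3 - <<'E'
import pickle
from h import *
c=pickle.load(open("w3.pkl","rb"));im=c["pixels"]
g=cv2.cvtColor(im,cv2.COLOR_RGB2GRAY)
S=lambda L:[(x/1.5+170-.17,y/1.5-.17) for x,y in L]
def show(t,P):print(t,P.round(4).tolist())
P=ray(c,S([(118,113),(332,119),(308,440),(125,436)]),.028);show("corners",P)
print(np.linalg.norm(P-np.roll(P,1,0),axis=1).round(4),P.mean(0))
# screws: darkest-blob centroids
def cen(p,r=6):
    x,y=map(round,p);w=g[y-r:y+r+1,x-r:x+r+1].astype(float);bg=np.median(w);k=np.clip(bg-25-w,0,None)
    yy,xx=np.mgrid[-r:r+1,-r:r+1];return (x+(k*xx).sum()/k.sum(),y+(k*yy).sum()/k.sum())
sl=[cen(p) for p in S([(135,137),(136,200),(138,369)])];sr=[cen(p) for p in S([(314,142),(309,205),(298,372),(295,423)])]
A=ray(c,sl,.028);B=ray(c,sr,.028);show("L",A);show("R",B)
M=(A+B[:3])/2;show("mid",M)
for Q in(A,B):
    e=Q[-1]-Q[0];print("yaw",np.degrees(np.arctan2(e[0]*-1,e[1])))
D=B[:3]-A;print("x-yaw",np.degrees(np.arctan2(D[:,1],D[:,0])),np.linalg.norm(D,axis=1))
p=ray(c,S([(222.5,202.5),(219,356.5)]),.042);show("pins",p);e=p[0]-p[1];print(np.linalg.norm(e),np.degrees(np.arctan2(-e[0],e[1])),p.mean(0))
show("peg",ray(c,S([(342,266)]),.0885));show("bolt",ray(c,S([(310,294)]),.053))
cv2.imwrite("pics/w3z.png",np.hstack([cv2.resize(im[y-24:y+24,x-24:x+24,::-1],(384,384),interpolation=0) for x,y in((318,135),(316,238))]))
E
```

```text
corners [[0.4207, -0.0677], [0.5955, -0.0863], [0.5651, -0.3706], [0.3909, -0.3526]]
[0.2864 0.1757 0.2859 0.1752] [ 0.4930435 -0.2193137]
L [[0.4318, -0.088], [0.4269, -0.1374], [0.411, -0.2862]]
R [[0.5787, -0.1037], [0.5736, -0.1531], [0.5579, -0.3019], [0.5527, -0.3514]]
mid [[0.5052, -0.0958], [0.5003, -0.1453], [0.4844, -0.2941]]
yaw 174.01124263443444
yaw 174.0131178145489
x-yaw [-6.11477384 -6.10630884 -6.09817295] [0.14771469 0.14753006 0.14769144]
pins [[0.5005, -0.1458], [0.4871, -0.2771]]
0.13204390584794867 -5.826285242747113 [ 0.49380066 -0.21143469]
peg [[0.588, -0.1997]]
bolt [[0.568, -0.2257]]
```

View pics/w3z.png

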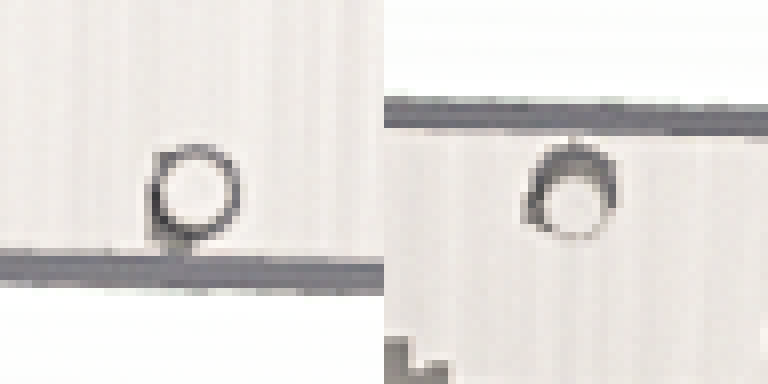

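Pins are 134–135 mm apart after refining (136 given, so about 1.5% scale error) and lie on the midline of the strip screws. The jig's y axis has yaw ≈ -6.05° and passes about (0.5004,-0.146) and (0.4862,-0.280). The pins' middle is at about (0.4934,-0.2115). I return and grip the plate.

>>> {"fn": "send_rows", "kwargs": {
  "commands": "60 1 0 0.55 0;60 1 0 0.55 0;60 1 0 0.55 0;60 1 0 0.55 0;60 1 0 0.55 0;60 1 0 0.55 0;60 1 0 0.55 0;60 1 0 0.55 0;60 1 0 0.55 0;60 1 0 0.55 0;60 1 0 0.55 0;60 1 0 0.55 0;60 1 -0.1 0.55 0;60 1 -0.1 0.55 0;60 1 -0.1 0.55 0;60 1 -0.1 0.55 0;60 1 -0.1 0.55 0;60 1 0 0.55 0;60 1 0 0.55 0;60 1 0 0.55 0"
}}

```text
t: 7.55
tcp_pos: [0.5149, 0.186, 0.1702]
tool_rot: [0.734, 0.679, -0.0, -0.0]
force: [0.5, -1.1, 0.7]
finger_gap: 0.701
gripper_force: 0.0
```

>>> {"fn": "send_rows", "kwargs": {
  "commands": "60 1 0 0.5 0;60 0.7 0 0.5 0;60 0 0 0.8 -0.93;60 0 0 0.8 -0.9;60 0 0 0 0;60 0 0 0 0"
}}

```text
t: 8.05
tcp_pos: [0.5176, 0.2182, 0.1182]
tool_rot: [0.69, 0.723, -0.001, -0.001]
force: [-0.6, 0.1, 0.6]
finger_gap: 0.7
gripper_force: 0.0
```

>>> {"fn": "send_rows", "kwargs": {
  "commands": "60 0.15 0 0.9 0;60 0 0 0.9 0;60 0 0 0.9 0;60 0 0 0.7 0;60 0 0 0.43 0;60 0 0 0 0;0 0 0 0 0;0 0 0 0 0;0 0 0 0 0;0 0 0 0 0;0 0 0 0 0;0 0 0 0 0;0 0 0 -0.5 0;0 0 0 -0.9 0;0 0 0 -0.9 0;0 0 0 -0.9 0;0 0 0 -0.9 0;0 0 0 0 0;0 0 0 0 0",
  "grip_force": 100
}}

```text
t: 9.63
tcp_pos: [0.519, 0.2209, 0.1252]
tool_rot: [0.69, 0.724, 0.001, 0.001]
force: [-0.1, -0.5, -6.2]
finger_gap: 0.136
gripper_force: 98.4
```

```bash
python3 w.py w4; python3 - <<'E'
import pickle
from h import *
from station import readout
s=readout.sense();t=s["tcp_pos"];print(np.round(s["force"],2),s["finger_gap"])
c=pickle.load(open("w4.pkl","rb"));g=cv2.cvtColor(c["pixels"],cv2.COLOR_RGB2GRAY)
T=R.from_quat(s["tool_rot"]).as_matrix()
zt=t[2]-.040+.011
pr=proj(c,[t+T@np.array([sx*.062,sy*.03,t[2]-zt]) for sx,sy in((1,-1),(1,1),(-1,1),(-1,-1))]);print(pr.round(1).tolist())
# find dark bush bores near predictions
out=[]
for u,v in pr:
    x,y=int(round(u)),int(round(v));r=22;w=g[y-r:y+r+1,x-r:x+r+1]
    n,l,st,ce=cv2.connectedComponentsWithStats((w<70).astype(np.uint8))
    k=[(ce[i][0]+x-r,ce[i][1]+y-r,st[i][4]) for i in range(1,n) if 40<st[i][4]<900];print(np.round(k,1).tolist())
E
```

```text
9.6833 [0.5181 0.2207 0.1242] [ 6.901e-01  7.237e-01 -3.000e-04 -2.000e-04]
[-0.17 -0.49 -6.11] 0.14146229300500235
[[241.3, 153.9], [389.2, 153.9], [375.0, 407.4], [255.6, 407.5]]
[[243.8, 150.9, 425.0]]
[[387.8, 150.7, 426.0]]
[]
[]
```

Held plate: far bushes at (243.8,150.9) and (387.8,150.7), against (241.3,153.9) and (389.2,153.9) predicted. So it sits square and centred, and the camera's sideways bias is about 0.2 mm. Weight is about 6.1 N. I carry it over to a point some 12 mm short of the pins.

>>> {"fn": "send_rows", "kwargs": {
  "commands": "0 0 0 0 0.7;0 0 0 0 0.75;0 0 0 0 0.75;0 -0.5 0 0 0;0 -0.8 0 0 0;0 -1 0.1 0 0;0 -1 0.1 0 0;0 -1 0.1 0 0;0 -1 0.1 0 0;0 -1 0.1 0 0;0 -1 0.1 0 0;0 -1 0.1 0 0;0 -1 0.1 0 0;0 -1 0.1 0 0;0 -1 0.1 0 0;0 -1 0 0 0;0 -1 0 0 0;0 -1 0 0 0;0 -1 0 0 0;0 -1 0 0 0"
}}

```text
t: 11.35
tcp_pos: [0.5026, -0.1066, 0.1234]
tool_rot: [0.743, 0.669, -0.001, -0.001]
force: [0.2, 0.7, -4.9]
finger_gap: 0.138
gripper_force: 98.3
```

>>> {"fn": "send_rows", "kwargs": {
  "commands": "0 -1 0 0 0;0 -1 0 0 0;0 -1 0 0 0;0 -1 0 0 0;0 -0.8 0 0 0;0 -0.5 0 0 0;0 -0.3 0 0 0;0 0 0 0 0;0 0 0 0 0;0 0 0 0 0;0 0 0 0 0"
}}

```text
t: 12.27
tcp_pos: [0.4919, -0.2156, 0.1243]
tool_rot: [0.743, 0.669, -0.0, -0.001]
force: [0.6, 1.0, -5.0]
finger_gap: 0.137
gripper_force: 98.3
```

```bash
cat > st.py <<'E'
from station import readout
import numpy as np
s=readout.sense();t=np.array(s["tcp_pos"]);q=s["tool_rot"];y=np.pi/2-2*np.arctan2(q[0],q[1])
a=np.radians(-6.05);ey=np.array([-np.sin(a),np.cos(a)]);ex=np.array([np.cos(a),np.sin(a)])
d=t[:2]-[.4932,-.2115]
print("t",round(s["t"],2),"tcp",t.round(4),"yaw",round(np.degrees(y),2),"jig dx,dy mm",(d@ex*1e3).round(2),(d@ey*1e3).round(2),"F",np.round(s["force"],1),"M",np.round(s["ft_torque"],2),"gap",round(s["finger_gap"],3))
E
python3 st.py
```

```text
t 12.27 tcp [ 0.4919 -0.2156  0.1243] yaw -6.0 jig dx,dy mm -0.83 -4.22 F [ 0.6  1.  -5. ] M [-0.04  0.03  0.05] gap 0.137
```

>>> {"fn": "send_rows", "kwargs": {
  "commands": "0 -0.2 0.02 0.4 0;0 -0.2 0.02 0.5 0;0 0 0 0.5 0;0 0 0 0.2 0;0 0 0 0.15 0;0 0 0 0 0;0 0 0 0 0"
}}

```text
t: 12.85
tcp_pos: [0.492, -0.2247, 0.089]
tool_rot: [0.744, 0.669, -0.0, -0.0]
force: [0.4, 0.0, -4.6]
finger_gap: 0.141
gripper_force: 98.1
```

>>> {"fn": "send_rows", "kwargs": {
  "commands": "0 0 0 0.05 0;0 0 0 0.05 0;0 0 0 0.05 0;0 0 0 0.05 0"
}}

```text
t: 13.18
tcp_pos: [0.4923, -0.2249, 0.0857]
tool_rot: [0.744, 0.669, 0.0, 0.0]
force: [-1.1, 1.2, 7.5]
finger_gap: 0.137
gripper_force: 100.3
```

>>> {"fn": "send_rows", "kwargs": {
  "commands": "0 0 0 0.05 0;0 0 0 0 0"
}}

```text
t: 13.35
tcp_pos: [0.4923, -0.225, 0.0857]
tool_rot: [0.744, 0.669, 0.0, 0.0]
force: [-1.6, 1.0, 3.8]
finger_gap: 0.142
gripper_force: 99.8
```

>>> {"fn": "send_rows", "kwargs": {
  "commands": "0 0 0 0.05 0;0 0 0 0 0"
}}

```text
t: 13.52
tcp_pos: [0.4924, -0.2249, 0.0856]
tool_rot: [0.744, 0.669, 0.0, 0.001]
force: [-2.9, 2.1, 11.6]
finger_gap: 0.139
gripper_force: 100.9
```

Contact at z≈0.0857, so the plate is on the pins. I ease off a little and slide gently.

>>> {"fn": "send_rows", "kwargs": {
  "commands": "0 0 0 -0.05 0;0 0.05 0 0 0;0 0.05 0 0 0;0 0.05 0 0 0;0 0.05 0 0 0;0 0.05 0 0 0;0 0 0 0 0"
}}

```text
t: 14.1
tcp_pos: [0.4938, -0.2223, 0.0857]
tool_rot: [0.743, 0.669, -0.0, 0.003]
force: [-2.7, -5.3, 5.3]
finger_gap: 0.142
gripper_force: 99.7
```

```bash
python3 st.py
```

```text
t 14.1 tcp [ 0.4938 -0.2223  0.0857] yaw -6.03 jig dx,dy mm 1.77 -10.63 F [-2.7 -5.3  5.3] M [-0.61  0.46  0.  ] gap 0.142
```

>>> {"fn": "send_rows", "kwargs": {
  "commands": "0 0 0 -0.05 0;0 0.05 0 0 0;0 0.05 0 0 0;0 0.05 0 0 0;0 0 0 0 0;0 0 0 0 0"
}}

```text
t: 14.6
tcp_pos: [0.4937, -0.2173, 0.0856]
tool_rot: [0.744, 0.669, 0.0, 0.001]
force: [1.6, -3.3, 1.3]
finger_gap: 0.138
gripper_force: 99.2
```

```bash
python3 st.py
```

```text
t 14.6 tcp [ 0.4937 -0.2173  0.0856] yaw -6.07 jig dx,dy mm 1.1 -5.71 F [ 1.6 -3.3  1.3] M [-0.57 -0.06 -0.03] gap 0.138
```

>>> {"fn": "send_rows", "kwargs": {
  "commands": "0 0.05 0 0 0;0 0.05 0 0 0;0 0.05 0 0 0;0 0 0 0 0"
}}

```text
t: 14.93
tcp_pos: [0.493, -0.213, 0.0848]
tool_rot: [0.744, 0.669, 0.0, -0.001]
force: [0.4, -1.6, -4.5]
finger_gap: 0.139
gripper_force: 98.4
```

```bash
python3 st.py
```

```text
t 14.93 tcp [ 0.493  -0.213   0.0848] yaw -6.08 jig dx,dy mm -0.07 -1.47 F [ 0.4 -1.6 -4.5] M [-0.27 -0.34 -0.01] gap 0.139
```

>>> {"fn": "send_rows", "kwargs": {
  "commands": "0 0.05 0 0 0;0 0.05 0 0 0;0 0.05 0 0 0;0 0 0 0 0"
}}

```text
t: 15.27
tcp_pos: [0.4935, -0.2119, 0.0852]
tool_rot: [0.743, 0.669, -0.001, 0.001]
force: [-1.5, -6.9, -6.2]
finger_gap: 0.141
gripper_force: 98.4
```

```bash
python3 st.py
```

```text
t 15.27 tcp [ 0.4935 -0.2119  0.0852] yaw -6.0 jig dx,dy mm 0.37 -0.38 F [-1.5 -6.9 -6.2] M [-1.33  0.14 -0.03] gap 0.141
```

At dy≈-1.5 the support vanished, and further motion met sideways resistance: the holes have caught the pin tips. I ease back 2 mm and lower gently.

>>> {"fn": "send_rows", "kwargs": {
  "commands": "0 -0.05 0 0 0;0 -0.05 0 0.05 0;0 0 0 0.05 0;0 0 0 0.05 0;0 0 0 0 0"
}}

```text
t: 15.68
tcp_pos: [0.4934, -0.2127, 0.0822]
tool_rot: [0.744, 0.669, 0.0, -0.0]
force: [1.5, -1.2, -4.7]
finger_gap: 0.142
gripper_force: 98.4
```

```bash
python3 st.py
```

```text
t 15.68 tcp [ 0.4934 -0.2127  0.0822] yaw -6.08 jig dx,dy mm 0.32 -1.17 F [ 1.5 -1.2 -4.7] M [-0.47 -0.24 -0.02] gap 0.142
```

Going in freely. On down.

>>> {"fn": "send_rows", "kwargs": {
  "commands": "0 0 0 0.05 0;0 0 0 0.05 0;0 0 0 0.05 0;0 0 0 0.05 0;0 0 0 0 0"
}}

```text
t: 16.1
tcp_pos: [0.4934, -0.2128, 0.0782]
tool_rot: [0.744, 0.669, 0.0, -0.0]
force: [1.3, -1.6, -4.7]
finger_gap: 0.138
gripper_force: 98.4
```

```bash
python3 st.py
```

```text
t 16.1 tcp [ 0.4934 -0.2128  0.0782] yaw -6.08 jig dx,dy mm 0.3 -1.29 F [ 1.3 -1.6 -4.7] M [-0.37 -0.23 -0.02] gap 0.138
```

>>> {"fn": "send_rows", "kwargs": {
  "commands": "0 0 0 0.05 0;0 0 0 0.05 0;0 0 0 0.05 0;0 0 0 0 0"
}}

```text
t: 16.43
tcp_pos: [0.4933, -0.2128, 0.0752]
tool_rot: [0.744, 0.669, -0.0, -0.0]
force: [1.4, -2.3, -5.4]
finger_gap: 0.14
gripper_force: 98.4
```

```bash
python3 st.py
```

```text
t 16.43 tcp [ 0.4933 -0.2128  0.0752] yaw -6.08 jig dx,dy mm 0.28 -1.32 F [ 1.4 -2.3 -5.4] M [-0.34 -0.21 -0.01] gap 0.14
```

>>> {"fn": "send_rows", "kwargs": {
  "commands": "0 0 0 0.05 0;0 0 0 0.05 0;0 0 0 0 0"
}}

```text
t: 16.68
tcp_pos: [0.4934, -0.2129, 0.0737]
tool_rot: [0.744, 0.669, -0.0, -0.0]
force: [0.2, -2.0, -0.7]
finger_gap: 0.139
gripper_force: 99.0
```

>>> {"fn": "send_rows", "kwargs": {
  "commands": "0 0 0 0.05 0;0 0 0 0 0;0 0 0 0 0"
}}

```text
t: 16.93
tcp_pos: [0.4934, -0.2129, 0.0737]
tool_rot: [0.744, 0.669, 0.0, 0.0]
force: [-0.9, -0.9, 7.7]
finger_gap: 0.141
gripper_force: 100.1
```

The plate seated after a 12.0 mm drop. I release it, lift and go over the peg at about (0.5895,-0.199), with the bolt about (0.5685,-0.226), which agrees with 34 mm between them.

>>> {"fn": "send_rows", "kwargs": {
  "commands": "14 0 0 -0.05 0;40 0 0 0 0;40 0 0 0 0;40 0 0 0 0;40 0 0 0 0;40 0 0 -0.3 0;40 0 0 -0.9 0;40 0 0 -0.9 0;40 0 0 -0.9 0;40 0.2 0.78 -0.2 0;40 0.2 0.78 0 0;40 0.2 0.78 0 0;40 0.2 0.78 0 0;40 0.2 0.78 0 0;40 0.2 0.78 0 0;40 0 0 0 0;40 0 0 0 0",
  "grip_force": 25
}}

```text
t: 18.35
tcp_pos: [0.589, -0.1986, 0.1375]
tool_rot: [0.743, 0.669, -0.0, -0.0]
force: [-0.5, -0.1, -0.3]
finger_gap: 0.468
gripper_force: 0.0
```

```bash
python3 w.py w5; python3 st.py
```

```text
18.4 [ 0.5881 -0.1985  0.1373] [ 7.434e-01  6.688e-01 -4.000e-04 -7.000e-04]
t 18.4 tcp [ 0.5881 -0.1985  0.1373] yaw -6.05 jig dx,dy mm 93.04 22.89 F [ 0.4 -0.   1. ] M [ 0.   -0.01 -0.  ] gap 0.473
```

View pics/w5.png

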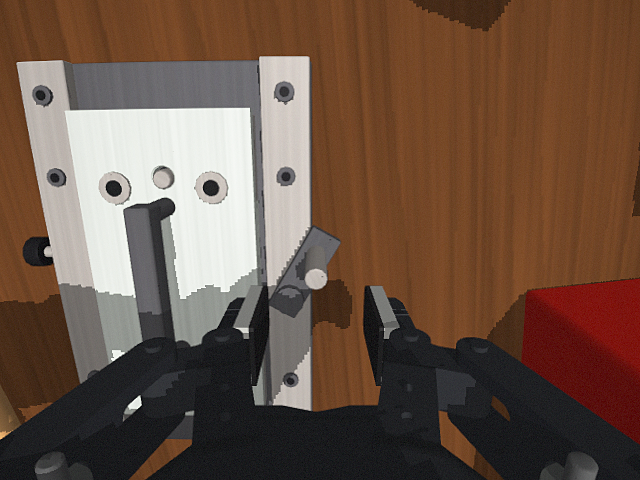

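The plate lies flat with a pin filling its hole at (162,177). The peg top is at (316,279), centred between the fingers.

```bash
python3 - <<'E'
import pickle
from h import *
c=pickle.load(open("w5.pkl","rb"))
p=ray(c,[(316,279)],.0885)[0];b=ray(c,[(290,294)],.053)[0]
print(p,b,np.linalg.norm(p-b),ray(c,[(162,177)],.042))
e=b-p;print("jig angle",np.degrees(np.arctan2(p[1]-b[1],p[0]-b[0]))-83.95)
a=np.radians(-6.05);tx=np.array([-np.sin(a),np.cos(a)]);ty=np.array([np.cos(a),np.sin(a)])
dl=p-[.5886,-.1985];print("to peg",dl@tx/.02,dl@ty/.02)
E
```

```text
[ 0.58835744 -0.19905367] [ 0.56996184 -0.22167814] 0.029159302826835598 [[ 0.50223354 -0.14401598]]
jig angle -33.06401504031249
to peg -0.028807437975261977 -0.009142755735729594
```

>>> {"fn": "send_rows", "kwargs": {
  "commands": "40 0 0 0.9 0;40 0 0 0.9 0;40 0 0 0.8 0;40 0 0 0.4 0;40 0 0 0 0;0 0 0 0 0;0 0 0 0 0;0 0 0 0 0;0 0 0 0 0;0 0 0 0 0",
  "grip_force": 25
}}

```text
t: 19.23
tcp_pos: [0.5893, -0.1994, 0.0785]
tool_rot: [0.744, 0.669, 0.0, 0.001]
force: [-2.2, -1.5, 3.6]
finger_gap: 0.126
gripper_force: 25.2
```

>>> {"fn": "send_rows", "kwargs": {
  "commands": "0 0.12 -0.26 0 0;0 0.08 -0.28 0 0;0 0.03 -0.285 0 0;0 -0.02 -0.285 0 0;0 -0.065 -0.28 0 0"
}}

```text
t: 19.65
tcp_pos: [0.5647, -0.1913, 0.0785]
tool_rot: [0.744, 0.669, 0.003, 0.002]
force: [5.2, 1.1, 0.4]
finger_gap: 0.13
gripper_force: 25.2
```

Peg held, swinging with low force. On to square.

>>> {"fn": "send_rows", "kwargs": {
  "commands": "0 -0.115 -0.265 0 0;0 -0.155 -0.24 0 0;0 -0.195 -0.21 0 0;0 -0.225 -0.175 0 0;0 -0.255 -0.135 0 0;0 -0.27 -0.09 0 0"
}}

```text
t: 20.15
tcp_pos: [0.5386, -0.2138, 0.0784]
tool_rot: [0.744, 0.669, 0.002, 0.001]
force: [4.8, 2.9, 2.4]
finger_gap: 0.129
gripper_force: 25.4
```

>>> {"fn": "send_rows", "kwargs": {
  "commands": "0 -0.285 -0.045 0 0;0 -0.12 0 0 0;0 0 0 0 0;0 0 0 0 0"
}}

```text
t: 20.48
tcp_pos: [0.5357, -0.222, 0.0783]
tool_rot: [0.744, 0.669, 0.001, 0.0]
force: [1.8, 3.2, 5.5]
finger_gap: 0.128
gripper_force: 25.7
```

```bash
python3 st.py
```

```text
t 20.48 tcp [ 0.5357 -0.222   0.0783] yaw -6.08 jig dx,dy mm 43.36 -5.92 F [1.8 3.2 5.5] M [ 0.53 -0.19  0.18] gap 0.128
```

>>> {"fn": "send_rows", "kwargs": {
  "commands": "12 0 0 0 0;30 0 0 0 0;30 0 0 0 0;30 0 0 0 0;30 0 0 -0.3 0;30 0 0 -0.8 0;30 0 0 -0.9 0;30 0 0 -0.9 0;30 -0.3 0 -0.9 0;30 -0.9 0 -0.9 0;30 -0.9 0 -0.9 0;30 0 0 -0.9 0;30 0 0 -0.9 0;30 0 0 0 0;30 0 0 0 0;30 0 0 0 0"
}}

```text
t: 21.82
tcp_pos: [0.5301, -0.2641, 0.2248]
tool_rot: [0.744, 0.669, -0.0, -0.001]
force: [-1.2, -0.1, -0.8]
finger_gap: 0.353
gripper_force: 0.0
```

```bash
python3 w.py w6; python3 st.py
```

```text
21.8667 [ 0.5299 -0.2639  0.2243] [ 7.436e-01  6.687e-01 -3.000e-04 -1.200e-03]
t 21.87 tcp [ 0.5299 -0.2639  0.2243] yaw -6.07 jig dx,dy mm 42.05 -48.28 F [-0.   0.2  0.3] M [-0.07 -0.02 -0.02] gap 0.35
```

View pics/w6.png

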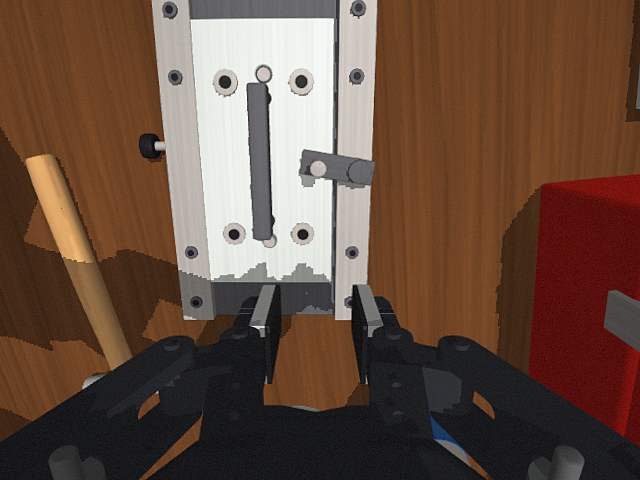

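The plate is flat with both pins in its holes at (263,74) and (269,241). The strap lies across the edge, with its top edge running (302,150) to (375,162) and the peg at (317,170). I check its angle.

```bash
python3 - <<'E'
import pickle
from h import *
c=pickle.load(open("w6.pkl","rb"))
for n,L,z in(("top edge",[(375,162),(303,150)],.0465),("bot edge",[(370,187),(303,174)],.0465)):
    P=ray(c,L,z);e=P[1]-P[0];print(n,np.radians(np.degrees(np.arctan2(e[1],e[0]))%360-83.95))
p=ray(c,[(317,170)],.0885)[0]
for b in(ray(c,[(361,172.5)],.053)[0],np.array([.5685,-.2262])):
    e=p-b;print(p,b,np.linalg.norm(e),np.arctan2(e[1],e[0])-np.radians(83.95))
E
```

```text
top edge 1.4103454257308699
bot edge 1.3811214697529437
[ 0.53477561 -0.21908167] [ 0.56900791 -0.22796412] 0.03536592839686891 1.4225118271896127
[ 0.53477561 -0.21908167] [ 0.5685 -0.2262] 0.034467454961986076 1.468368426032179
```

All estimates fall between 1.38 and 1.47 rad, above the 1.27 limit. The robot is clear, so I hand in.

```bash
python3 -c "
from station import sign_off
print(sign_off())"
```

```text
the job is handed in; nothing more can be done
None
```

The job is handed in: the drill plate dropped 12 mm over both pins and sits flat on its seat, the strap lies across its edge at about 1.4 rad (limit 1.27), and the robot is clear; the sign-off returned no verdict.

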